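# Swing the cezve's handle inside the larder shelf

## Task

The cezve's long handle sticks out past the shelf's front edge and the cabinet door cannot shut. Move the glass cup out of the way to stand elsewhere on the same shelf board, behind its front edge, then push the handle round into the place the cup has left, so that it lies along the shelf, roughly parallel to the front edge and wholly behind it, with a finger's width free around it. Keep the pot standing on its spot without lifting it, let neither pot nor handle knock the glass, and leave the other things where they are.

Things in the scene. Friction and masses are not known exactly. Their poses are not given: they have to be found in the camera images.
- shelf_front (a point): Middle of the top front edge of the white shelf board; the front is the doorway side, farthest from the robot. x points out of the cabinet, away from the robot; y runs along the straight edge; z up. The board reaches 380 mm from here back towards the robot, is 1500 mm wide and 18 mm thick (top about 18 mm above the robot's deck); beyond the edge is air. Its place differs each time.
- cezve: Loose open stainless coffee pot, 0.32 kg, near the front edge. Origin: centre of its underside; z up; x points along the handle, outwards. 92 mm across the bottom, 82 mm at the rim, 86 mm high. Pushed lightly sideways (about 1 N) well out on the handle, it turns nearly about its own axis. At first the handle points out over the front edge, within 20 degrees of square to it.
- handle_tip (a point): Middle of the end of the cezve's straight handle, 190 mm from the pot's axis. The handle's mid-thickness is 66 mm above the pot's underside at 35 mm from the axis, 76 mm at 120 mm, 85 mm at the tip. Outer 106 mm: bar 20 mm wide, 11 mm thick; inner part 14 mm wide, 7 mm thick.
- cup_center (a point): Centre (40 mm above its foot) of the small plain glass tumbler, 80 mm high, 70 mm in diameter (68 at the rim), wall 3 mm, 0.16 kg, loose, z up. It stands left or right of the cezve (differs each time), about 165 mm from the pot's axis, near the front edge, where the handle has to go.
- cup: The same glass tumbler; origin at the centre of its underside, z up.
- canister: Closed round tin coffee canister, 95 mm in diameter, 118 mm high, loose, standing on the other side of the cezve, about 165 mm from the pot's axis. Origin at the centre of its underside. To be left alone.
- saucer0: Lowest of a stack of three white ceramic saucers, 124 mm across; the whole stack is 38 mm high. It stands behind the cezve, towards the robot, its centre about 145 mm from the pot's axis. Origin at the centre of its underside. To be left alone.
- saucer1: Middle saucer of the stack; origin at the centre of its underside. To be left alone.
- saucer2: Top saucer of the stack; origin at the centre of its underside. To be left alone.
- jar: Glass storage jar with a metal cap, 84 mm in diameter, 130 mm high, about 370 mm to one side of the cezve. Origin at the centre of its underside. To be left alone.
- mill: Brass cylinder coffee mill with a crank on top, 54 mm in diameter, 192 mm high with the crank's knob, which reaches 85 mm from its axis, roughly towards the robot; about 370 mm to the other side of the cezve. Origin at the centre of its underside. To be left alone.
- filters: Cardboard box of paper filters, 50 by 100 mm and 100 mm high, on the far right of the shelf (-y). Origin at the centre of its underside. To be left alone.
- mug: White mug, 82 mm in diameter, 92 mm high, on the far left of the shelf (+y). Origin at the centre of its underside. To be left alone.
There are look-alikes about, which are no part of the job. What is shaped like the cup but blue is not meant.

How it is judged:
By the outcome, as a careful person would: the job done as asked, in the order asked, and still so for the second after the job is handed in, with the robot touching nothing.
It also fails if it takes over 58 s, if anything falls off the work surface, if the arm or the gripper's body presses on something with over 40 N, if the wrist force passes 120 N, or if a joint passes its speed limit or range.

## Robot

A 6-joint arm with a two-finger parallel gripper is mounted at the origin on the work surface. World frame = base frame: x ahead of the robot, y to its left, z up, the work surface at z = 0. Lengths are in m, angles in rad, forces in N, time in s.
With the tool pointing down it reaches from about 0.375 to 0.9 m from the base axis. Payload 3.1 kg.
Tool frame: the origin (TCP) lies at the very end of the fingers, on their centre line; the grasp point (between the pads) lies 19 mm behind it; z points along the fingers, y is the direction in which the jaws open and shut (so a half turn about z gives the same grasp; the last joint's range is limited). The gripper opens to 87 mm and grips with 3 to 60 N. Pads are 19 mm wide; open, the fingers measure 117 mm over their backs; the gripper's body (75 mm by 190 mm) begins 51 mm behind the grasp point.
Start: joints at [-1.482, 0.527, 1.433, -0, 1.181, -0.178], TCP at [0.165, -0.603, 0.223] pointing down, gripper open.
Joint ranges: [-3.08, 3.08], [-0.75, 2.2], [0.22, 2.44], [-1.43, 4.57], [0, 2.65], [-2.85, 2.85]. Speed limits (rad/s): [2.79, 2.79, 3.14, 3.14, 3.14, 3.14].

## Interface

Orientations are given as a unit quaternion [w, x, y, z].
In Python, from rig import read_state, cams, robot, spotter gives the robot as it stands.
- The arm moves only by the tool drive_tool, never from a script. Its argument "moves" is a list of rows, each a list of 5 numbers: the shift along the tool's x, y, z in m, then the turn about the tool's z in degrees, then the closure, from 0 (fully open) to 1 (shut). A call has 1 to 20 rows; each row shifts and turns the pose as measured when the row begins, along the tool's axes as they then stand; what a row does not reach is not made up. A row lasts 1/12 s, in which the tool goes at most 41.7 mm and 7.16 degrees, less where a joint would pass 70% of its speed; a pose out of reach is approached as far as the arm can. A call is refused whole if a number of a shift passes 0.0417 or a number of a turn 7.16, either way. A call with a gripper value outside its range is refused whole. The fingers move at their own pace and stop on an object; the grip force is fixed at half the most. Time passes only in rows, so rows that do not move let the fingers close. It gives the time, the measured TCP pose, the force and the opening at its end, in the units of the state.
- read_state(): the state, without advancing time (a new reading comes with each control period).
- cams.grab_frame(name): name is "scene" or "top" or "wrist"; returns a dict with "frame" (384x512x3 uint8, red, green, blue), "K" (3x3 intrinsics, pixels), "xyz" and "orientation" of the camera in the world. Camera axes: x right, y up, looking along -z (the intrinsics and any distortion apply to the point x, -y, -z); pixel columns grow to the right and rows downward; lengths in m; the calibration is good to about 2 mm. A picture is of the moment at which its call begins. There is no depth.
- robot.job_done(): hands the job in, once; it reports no verdict.
Trained networks look in the newest picture that a camera, given by its name, has taken for a name from the list of things; names that differ only in an ending like _2 or _b are one class to them, and where a whole thing is asked for, a point or a joint stands for the part that bears it (a point fixed in the world has none). Each returns a list of dicts, best first, with "conf" (0 to 1); they miss things now and then, are a little off and sometimes report something else, mostly with a low value. They report only what shows in the picture. A call takes as long as a camera call. They do not tell look-alikes from the thing itself.
- spotter.find_in(camera, target): "location" ([x, y, z] in m, in world coordinates, good to about 4 mm: the middle of the surface that is visible of it).
The state is a dict: "time_s": time; "joint_pos": joint angles; "dq": joint speeds; "tau": joint torques, N m; "tool_pos": TCP position; "tool_rot": TCP orientation; "ft_force": force on the tool from outside, world axes, zero at the start; "torque": the same for the moment, N m; "gripper_width": finger opening in m.
Only numpy, scipy, OpenCV 4.12 (cv2) and the standard library are available. Lean on these libraries where they do the work, as an engineer would, in place of code of your own. Each camera call takes 0.05 s, during which the arm holds its last target.

## Working session

There is one attempt and no reset: what is moved stays moved. The work goes in short steps, Python scripts to look and compute and a tool call to move; the robot and the scene stay as the last step left them, time stands still between calls to the robot, and variables do not carry over. Pictures are saved under pics/ and viewed, and the job is handed in when it is done.

Besides the shell and the picture viewer there is one more tool, called after "Emit:" as name(argument=value, ...) on one line, values as JSON. drive_tool: Moves the arm, as the interface text tells. Its arguments: {"type":"object","properties":{"moves":{"type":"array","items":{"type":"array","items":{"type":"number"}}}},"required":["moves"]}

```bash
ls; mkdir -p pics
python3 - <<'E'
from rig import read_state, cams, robot, spotter
import cv2
s=read_state();print(s)
for c in ["scene","top","wrist"]:
    f=cams.grab_frame(c);cv2.imwrite(f"pics/{c}0.png",f["frame"][:,:,::-1]);print(c,f["K"],f["xyz"],f["orientation"])
for c in ["scene","top"]:
  for t in ["shelf_front","cezve","handle_tip","cup_center","cup","canister","saucer2","jar","mill","filters","mug"]:
    print(c,t,[(round(d["conf"],2),[round(float(v),3) for v in d["location"]]) for d in spotter.find_in(c,t)][:3])
print(read_state()["time_s"])
E
```

```text
pics
{'time_s': 0.0, 'joint_pos': array([-1.48251573e+00,  5.28464464e-01,  1.43391135e+00, -1.27463954e-05,
        1.18137647e+00, -1.78481373e-01]), 'dq': array([ 0.00078657,  0.0015532 , -0.00192805,  0.0001965 , -0.00078876,
       -0.00135465]), 'tau': array([-1.35526556e-03, -4.40045822e+01, -1.76591295e+01,  6.32890686e-02,
        5.82347705e-02, -1.63607506e-04]), 'tool_pos': array([ 0.16472624, -0.60214123,  0.2215698 ]), 'tool_rot': array([-1.07898427e-03,  9.91117036e-01,  1.32988176e-01,  4.27962166e-05]), 'ft_force': array([-0.56792703, -0.13646755,  0.31040555]), 'torque': array([0.01394863, 0.01263553, 0.08914261]), 'gripper_width': 0.0870410342853134}
scene [[372.74580599   0.         252.2775642 ]
 [  0.         372.74580599 194.81285523]
 [  0.           0.           1.        ]] [1.01405001 0.24825281 1.05196706] [0.51660463 0.14925794 0.22684614 0.81202374]
top [[391.74841879   0.         245.64976209]
 [  0.         391.74841879 190.61347436]
 [  0.           0.           1.        ]] [0.25378594 0.02237087 1.4360247 ] [ 0.71269864  0.06181979 -0.05222623 -0.69
[... 894 characters left out ...]
0.488, 0.098])]
scene mug [(0.59, [0.461, 0.494, 0.074])]
top shelf_front [(0.88, [0.449, 0.036, 0.017])]
top cezve [(0.64, [0.573, -0.025, 0.075]), (0.32, [0.408, -0.478, 0.123])]
top handle_tip [(0.63, [0.574, -0.027, 0.078])]
top cup_center [(0.81, [0.202, 0.352, 0.023]), (0.79, [0.592, 0.164, 0.044])]
top cup [(0.95, [0.588, 0.161, 0.041]), (0.66, [0.198, 0.347, 0.018])]
top canister [(0.93, [0.582, -0.163, 0.136])]
top saucer2 [(0.87, [0.421, 0.021, 0.049]), (0.74, [0.408, -0.478, 0.122])]
top jar [(0.95, [0.552, 0.359, 0.15]), (0.37, [0.406, -0.477, 0.122])]
top mill [(0.97, [0.51, -0.368, 0.166])]
top filters [(0.95, [0.406, -0.477, 0.121])]
top mug [(0.7, [0.466, 0.507, 0.062])]
1.25
```

View pics/scene0.png

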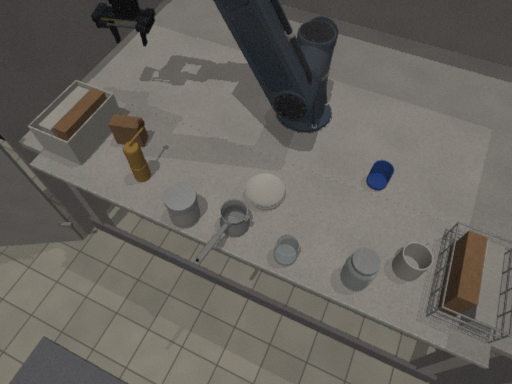

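View pics/top0.png

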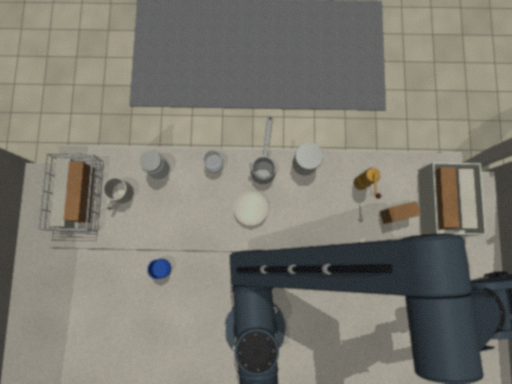

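View pics/wrist0.png

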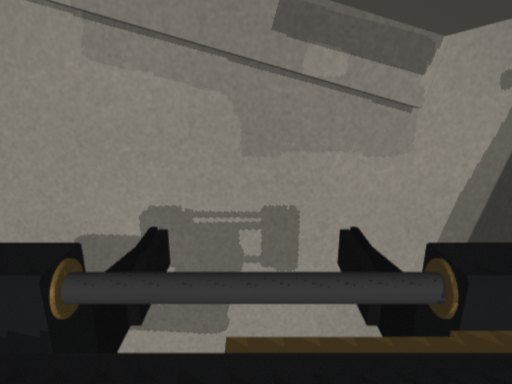

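Scene: cezve at px (233,215) with its handle out to (197,261); clear cup at (287,250); canister at (182,205); blue cup look-alike at (380,175). Top: pot (262,170), handle tip (270,118), cup (213,162), saucers (251,209).

```bash
cat > h.py <<'E'
import numpy as np, cv2
from scipy.spatial.transform import Rotation as R
def rot(q): return R.from_quat([q[1],q[2],q[3],q[0]]).as_matrix()
def ray(f,u,v):
    K=f["K"]; d=np.array([(u-K[0,2])/K[0,0],-(v-K[1,2])/K[1,1],-1]); return np.array(f["xyz"]),rot(f["orientation"])@d
def onz(f,u,v,z):
    o,d=ray(f,u,v); return o+d*(z-o[2])/d[2]
def proj(f,p):
    c=rot(f["orientation"]).T@(np.array(p)-f["xyz"]); K=f["K"]
    return K[0,0]*c[0]/-c[2]+K[0,2], -K[1,1]*c[1]/-c[2]+K[1,2]
def save(f,n,box=None,s=1):
    im=f["frame"][:,:,::-1]
    if box: im=im[box[1]:box[3],box[0]:box[2]]
    cv2.imwrite(n,cv2.resize(im,None,fx=s,fy=s,interpolation=cv2.INTER_CUBIC))
E
python3 - <<'E'
from h import *
from rig import *
f=cams.grab_frame("top"); save(f,"pics/t1.png",(130,100,330,240),4)
g=cams.grab_frame("scene"); save(g,"pics/s1.png",(150,150,350,300),4)
np.save("pics/f.npy",np.array([f,g],dtype=object),allow_pickle=True)
E
```

```text
(no output)
```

View pics/t1.png

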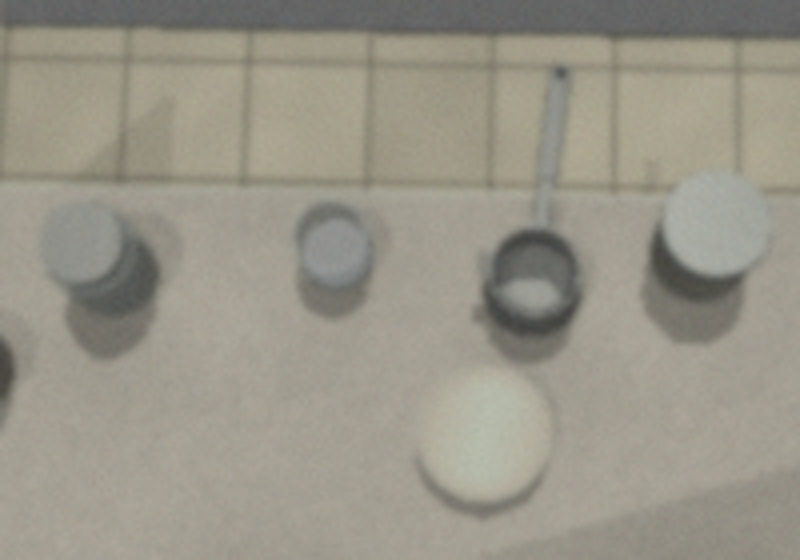

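View pics/s1.png

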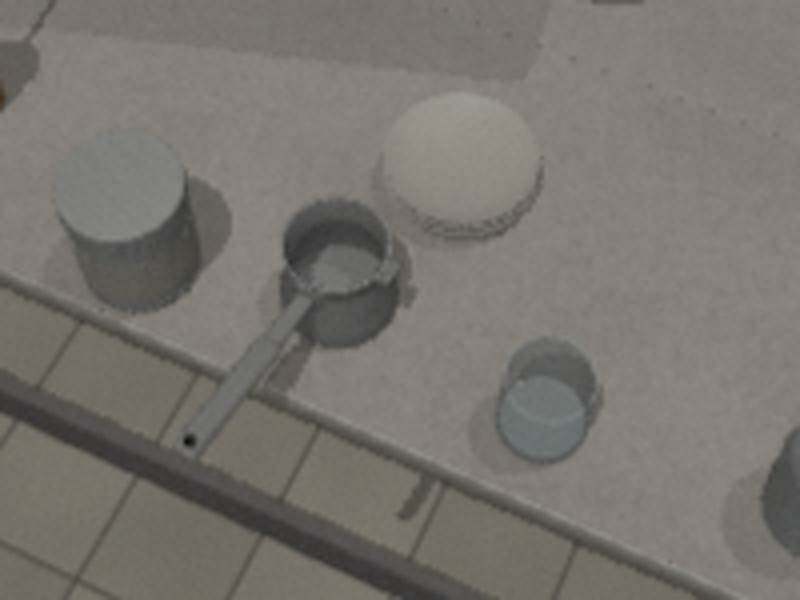

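Run:
```python
from h import *
f,g=np.load("pics/f.npy",allow_pickle=True)
T=lambda u,v,z:onz(f,130+u/4,100+v/4,z).round(4)
S=lambda u,v,z:onz(g,150+u/4,150+v/4,z).round(4)
print("edge",T(10,180,.018),T(300,187,.018),T(600,192,.018),"S",S(0,270,.018),S(400,432,.018),S(700,578,.018))
print("tip",T(560,72,.103),S(190,438,.103))
print("pot rim",T(534,275,.104),S(338,246,.104))
print("pot bottom", T(532,290,.018))
print("cup foot",T(336,255,.018),S(542,418,.02)," rim",T(332,244,.098),S(550,382,.098))
print("can top",T(716,224,.136),S(122,185,.136))
print("saucer",T(486,436,.056),S(462,160,.056))
print("jar",T(83,245,.148))
```

```text
edge [0.6487 0.4729 0.018 ] [0.6474 0.2004 0.018 ] [ 0.6483 -0.0799  0.018 ] S [ 0.6477 -0.2659  0.018 ] [0.6367 0.0745 0.018 ] [0.6459 0.3107 0.018 ]
tip [ 0.7339 -0.0373  0.103 ] [ 0.7317 -0.0375  0.103 ]
pot rim [ 0.5488 -0.0171  0.104 ] [ 0.5574 -0.0126  0.104 ]
pot bottom [ 0.5537 -0.0181  0.018 ]
cup foot [0.583  0.1643 0.018 ] [0.5829 0.1653 0.02  ]  rim [0.5743 0.1601 0.098 ] [0.5884 0.1665 0.098 ]
can top [ 0.5894 -0.1703  0.136 ] [ 0.594  -0.1662  0.136 ]
saucer [0.4128 0.0215 0.056 ] [0.4231 0.0283 0.056 ]
jar [0.557  0.3657 0.148 ]
```

Emit:
drive_tool(moves=[[0, 0, -0.02, 5.1, 0], [0, 0, -0.02, 5.1, 0], [0, 0, -0.02, 5.1, 0], [0.015, -0.038, 0, 0, 0], [0.015, -0.038, 0, 0, 0], [0.015, -0.038, 0, 0, 0], [0.015, -0.038, 0, 0, 0], [0.015, -0.038, 0, 0, 0], [0.015, -0.038, 0, 0, 0], [0.015, -0.038, 0, 0, 0], [0.015, -0.038, 0, 0, 0], [0.015, -0.038, 0, 0, 0], [0.015, -0.038, 0, 0, 0], [0.015, -0.038, 0, 0, 0]])

```text
time_s: 2.52
tool_pos: [0.3373, -0.1872, 0.283]
tool_rot: [0.006, 1.0, -0.015, 0.002]
ft_force: [0.5, 0.1, 1.0]
gripper_width: 0.0876
```

Emit:
drive_tool(moves=[[0.0165, -0.035, 0.003, -1.5, 0], [0.0165, -0.035, 0.003, 0, 0], [0.0165, -0.035, 0.003, 0, 0], [0.0165, -0.035, 0.003, 0, 0], [0.0165, -0.035, 0.003, 0, 0], [0.0165, -0.035, 0.003, 0, 0], [0.0165, -0.035, 0.003, 0, 0], [0.0165, -0.035, 0.003, 0, 0], [0.0165, -0.035, 0.003, 0, 0], [0.0165, -0.035, 0.003, 0, 0], [0, 0, 0, 0, 0]])

```text
time_s: 3.43
tool_pos: [0.5131, 0.1872, 0.2518]
tool_rot: [0.007, 1.0, 0.001, 0.01]
ft_force: [0.4, -0.2, 0.2]
gripper_width: 0.0868
```

Run:
```python
from h import *
from rig import *
f=cams.grab_frame("wrist"); save(f,"pics/w2.png",None,1.5)
print(f["xyz"],rot(f["orientation"])[:,2])
for t in ["cup","cezve","handle_tip","shelf_front","saucer2"]:
    print(t,[(round(d["conf"],2),np.round(d["location"],4)) for d in spotter.find_in("wrist",t)][:3])
s=read_state();print(s["tool_pos"],s["tool_rot"],s["time_s"],s["joint_pos"])
np.save("pics/w2.npy",np.array([f],dtype=object),allow_pickle=True)
```

```text
[0.58779492 0.19135488 0.4150405 ] [0.26645685 0.01508976 0.96372872]
cup [(0.94, array([0.5861, 0.1555, 0.0271]))]
cezve [(0.82, array([ 0.5594, -0.0288,  0.0737]))]
handle_tip [(0.74, array([ 0.5648, -0.0234,  0.0744]))]
shelf_front [(0.78, array([0.5058, 0.2018, 0.0166]))]
saucer2 [(0.83, array([0.4688, 0.0511, 0.047 ])), (0.78, array([0.444 , 0.0089, 0.0438])), (0.53, array([0.468 , 0.0572, 0.0325]))]
[0.50973169 0.18009644 0.25223317] [ 0.00924171  0.99992356 -0.00206781  0.00794898] 3.7333 [ 0.14471564  0.37466325  1.61582253 -0.02270155  1.13817914  1.72903261]
```

View pics/w2.png

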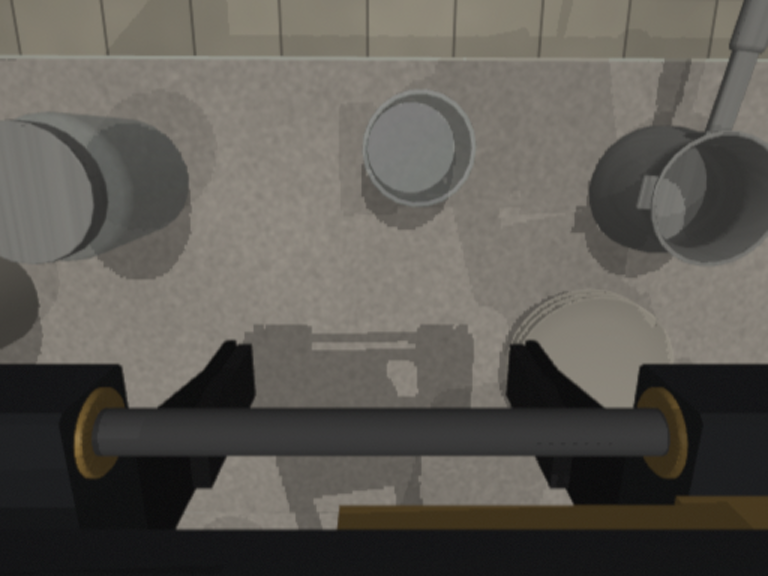

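Wrist picture shows the clear cup: rim (419,147), foot (411,148), jaws at bottom (240 and 520, y 370); pot rim at (720,197), edge at row 57.

Run:
```python
from h import *
from rig import *
f=np.load("pics/w2.npy",allow_pickle=True)[0]
W=lambda u,v,z:onz(f,u/1.5,v/1.5,z).round(4)
print("foot",W(411,148,.021),"rim",W(419,148,.098),W(363,148,.098),W(475,148,.098))
print("pot rim",W(722,198,.104),"edge",W(100,58,.018),W(600,58,.018))
# fresh
f=cams.grab_frame("wrist"); save(f,"pics/w3.png",None,1.5)
s=read_state();print(s["tool_pos"],s["tool_rot"],f["xyz"])
np.save("pics/w3.npy",np.array([f],dtype=object),allow_pickle=True)
```

```text
foot [0.5831 0.1629 0.021 ] rim [0.584  0.1637 0.098 ] [0.5839 0.1968 0.098 ] [0.5842 0.1305 0.098 ]
pot rim [ 0.5557 -0.0185  0.104 ] edge [0.6435 0.3826 0.018 ] [0.6455 0.0291 0.018 ]
[0.50986687 0.18004893 0.25234874] [ 0.00916339  0.99992279 -0.0022186   0.00809434] [0.58510527 0.18432318 0.41517784]
```

View pics/w3.png

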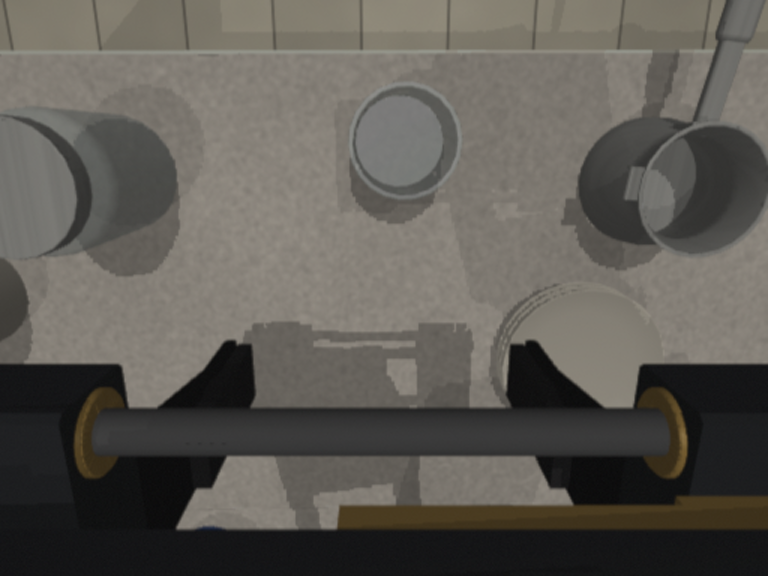

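Emit:
drive_tool(moves=[[0.0235, 0.0045, 0.02, 0, 0], [0.0235, 0.0045, 0.02, 0, 0], [0.0235, 0.0045, 0.02, 0, 0], [0, 0, 0.02, 0, 0], [0, 0, 0.0, 0, 0], [0, 0, 0, 0, 0], [0, 0, 0, 0, 0]])

```text
time_s: 4.37
tool_pos: [0.5844, 0.1554, 0.1762]
tool_rot: [0.009, 1.0, -0.009, 0.011]
ft_force: [-0.1, 0.4, 0.3]
gripper_width: 0.0871
```

Emit:
drive_tool(moves=[[-0.002, -0.005, 0.01, -1, 0], [-0.002, -0.005, 0.02, 0, 0], [0, 0, 0.0, 0, 0], [0, 0, 0, 0, 0]])

```text
time_s: 4.7
tool_pos: [0.5819, 0.1655, 0.1501]
tool_rot: [0.009, 1.0, 0.001, 0.015]
ft_force: [0.7, 0.8, -0.1]
gripper_width: 0.087
```

Emit:
drive_tool(moves=[[-0.001, 0, 0.025, 0, 0], [0, 0, 0.025, 0, 0], [0, 0, 0.025, 0, 0], [0, 0, 0.022, 0, 0], [0, 0, 0, 0, 0], [0, 0, 0, 0, 0]])

```text
time_s: 5.2
tool_pos: [0.5895, 0.1665, 0.0597]
tool_rot: [0.008, 1.0, 0.004, 0.024]
ft_force: [0.7, 0.1, 1.9]
gripper_width: 0.0871
```

Emit:
drive_tool(moves=[[-0.007, 0.003, 0.01, 0, 0], [0, 0, 0, 0, 0], [0, 0, 0, 0, 0]])

```text
time_s: 5.45
tool_pos: [0.5861, 0.1641, 0.0544]
tool_rot: [0.007, 1.0, 0.004, 0.028]
ft_force: [0.0, -0.6, 0.9]
gripper_width: 0.0868
```

Run:
```python
from h import *
from rig import *
s=read_state();print(s["tool_pos"],s["tool_rot"])
f=cams.grab_frame("wrist"); save(f,"pics/w4.png",None,1.5)
```

```text
[0.58609962 0.16409824 0.05443158] [0.00723995 0.99958539 0.00440791 0.02751739]
```

View pics/w4.png

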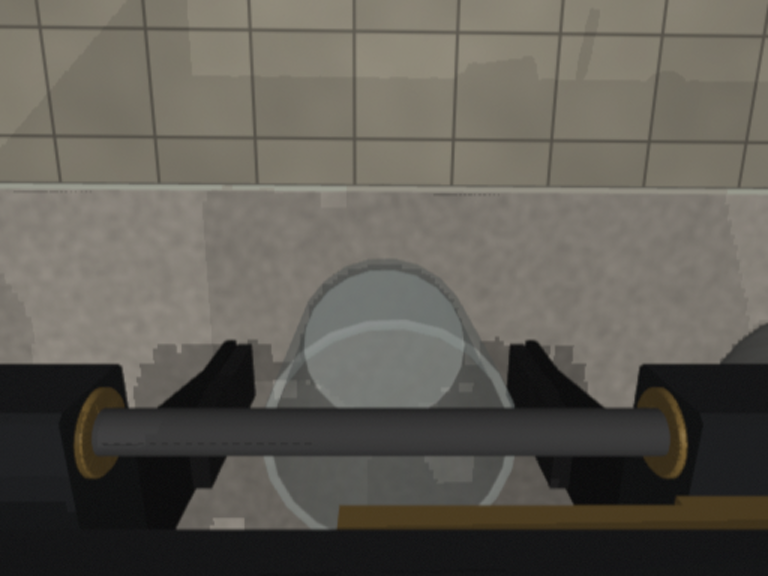

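The cup sits centred between the fingers (rim 265–513, fingers 240–525). Closing.

Emit:
drive_tool(moves=[[0, 0, 0, 0, 1], [0, 0, 0, 0, 1], [0, 0, 0, 0, 1], [0, 0, 0, 0, 1], [0, 0, 0, 0, 1], [0, 0, 0, 0, 1]])

```text
time_s: 6.0
tool_pos: [0.5891, 0.1648, 0.0591]
tool_rot: [0.007, 0.999, 0.005, 0.031]
ft_force: [-0.9, -0.2, -1.2]
gripper_width: 0.0684
```

Emit:
drive_tool(moves=[[0, 0, -0.015, 0, 1], [0, 0, -0.02, 0, 1], [0, 0, -0.015, 0, 1], [-0.02, -0.005, 0, 0, 1], [-0.03, -0.007, 0, 0, 1], [-0.03, -0.007, 0, 0, 1], [-0.03, -0.007, 0, 0, 1], [-0.02, -0.005, 0, 0, 1], [-0.01, 0, 0, 0, 1], [0, 0, 0, 0, 1], [0, 0, 0, 0, 1]])

```text
time_s: 6.92
tool_pos: [0.4395, 0.1952, 0.0993]
tool_rot: [0.007, 1.0, 0.004, 0.03]
ft_force: [0.3, -0.0, -1.3]
gripper_width: 0.0681
```

Run:
```python
from h import *
from rig import *
s=read_state();print(s["tool_pos"],s["tool_rot"],s["gripper_width"])
f=cams.grab_frame("scene"); save(f,"pics/s5.png",(150,100,400,300),3)
```

```text
[0.43945455 0.19519628 0.09927819] [0.00719168 0.99952742 0.00351642 0.02967907] 0.06810522998691974
```

View pics/s5.png

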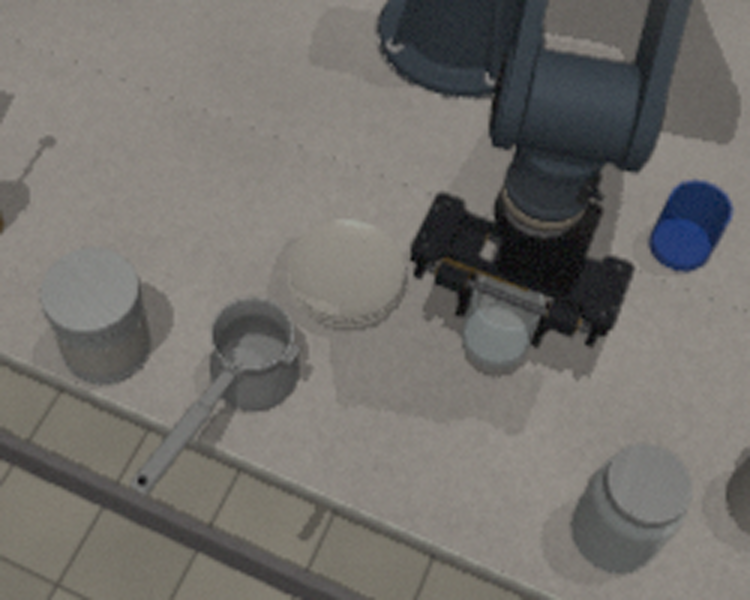

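Cup is held between the fingers (497,335 in the crop), well clear of saucers and the pot. Lowering.

Emit:
drive_tool(moves=[[0, 0, 0.015, 0, 1], [0, 0, 0.015, 0, 1], [0, 0, 0.006, 0, 1], [0, 0, 0.003, 0, 1], [0, 0, 0, 0, 1]])

```text
time_s: 7.38
tool_pos: [0.4515, 0.1948, 0.0601]
tool_rot: [0.006, 0.999, 0.002, 0.035]
ft_force: [0.2, -0.5, -1.8]
gripper_width: 0.0684
```

Emit:
drive_tool(moves=[[-0.001, 0, 0.003, 0, 1], [-0.001, 0, 0.002, 0, 1], [0, 0, 0, 0, 1]])

```text
time_s: 7.63
tool_pos: [0.4535, 0.1947, 0.0594]
tool_rot: [0.006, 0.999, 0.002, 0.039]
ft_force: [0.1, -0.3, -1.4]
gripper_width: 0.0682
```

Emit:
drive_tool(moves=[[-0.004, 0, 0.005, 0, 1], [-0.003, 0, 0.004, 0, 1]])

```text
time_s: 7.8
tool_pos: [0.4549, 0.195, 0.0568]
tool_rot: [0.005, 0.999, 0.004, 0.049]
ft_force: [-8.4, -4.0, 43.6]
gripper_width: 0.0684
```

Emit:
drive_tool(moves=[[0, 0, -0.003, 0, 1]])

```text
time_s: 7.88
tool_pos: [0.4554, 0.195, 0.0612]
tool_rot: [0.005, 0.999, 0.004, 0.05]
ft_force: [0.3, -0.6, -2.5]
gripper_width: 0.0681
```

Emit:
drive_tool(moves=[[-0.001, 0, 0.003, 0, 1]])

```text
time_s: 7.97
tool_pos: [0.4565, 0.1952, 0.0598]
tool_rot: [0.005, 0.999, 0.004, 0.053]
ft_force: [-0.1, 0.0, -0.8]
gripper_width: 0.0683
```

Emit:
drive_tool(moves=[[0, 0, 0, 0, 0.7], [0, 0, 0, 0, 0.4], [0, 0, 0, 0, 0], [0, 0, 0, 0, 0]])

```text
time_s: 8.3
tool_pos: [0.456, 0.1951, 0.0585]
tool_rot: [0.005, 0.999, 0.004, 0.052]
ft_force: [0.1, 0.1, 0.3]
gripper_width: 0.0751
```

Run:
```python
from h import *
from rig import *
s=read_state();print(s["tool_pos"],s["tool_rot"],s["gripper_width"],s["joint_pos"])
f=cams.grab_frame("wrist"); save(f,"pics/w6.png",None,1.5)
```

```text
[0.45604805 0.19510234 0.0585109 ] [0.00460775 0.99861685 0.00405838 0.05221769] 0.07506592798274908 [ 0.19685597  0.61677971  1.95672263 -0.06434922  0.46811469  1.81550302]
```

View pics/w6.png

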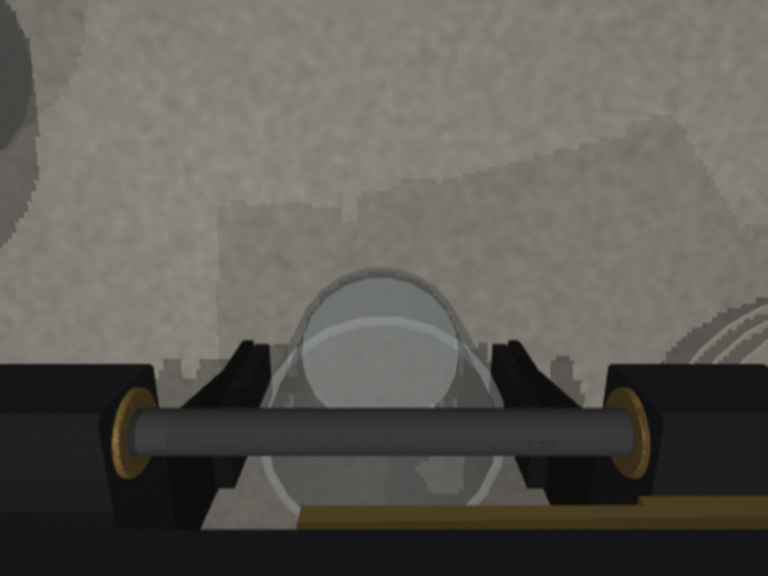

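Emit:
drive_tool(moves=[[0, 0, 0, 0, 0], [0, 0, 0, 0, 0], [0, 0, -0.02, 0, 0], [0, 0, -0.03, 0, 0], [0, 0, -0.04, 0, 0], [0, 0, -0.04, 0, 0], [0, 0, -0.04, 0, 0.5], [0, 0, -0.03, 0, 1], [0, 0, 0, 0, 1]])

```text
time_s: 9.1
tool_pos: [0.4338, 0.1966, 0.2622]
tool_rot: [0.005, 0.999, 0.004, 0.047]
ft_force: [0.6, 0.5, -0.8]
gripper_width: 0.0744
```

Run:
```python
from h import *
from rig import *
s=read_state();print(s["tool_pos"],s["tool_rot"],s["gripper_width"],s["joint_pos"],s["dq"])
f=cams.grab_frame("wrist"); save(f,"pics/w7.png",None,1.5)
g=cams.grab_frame("scene"); save(g,"pics/s7.png",(150,100,400,300),3)
for c in ["wrist","top"]:
 for t in ["cup","cezve","handle_tip"]:
    print(t,[(round(d["conf"],2),np.round(d["location"],4)) for d in spotter.find_in(c,t)][:3])
np.save("pics/w7.npy",np.array([f,g],dtype=object),allow_pickle=True)
s=read_state();print(s["tool_pos"],s["tool_rot"],s["time_s"])
```

```text
[0.43380928 0.196639   0.26223391] [0.00539403 0.99888415 0.00374381 0.04676905] 0.07436363454245404 [ 0.20989504  0.24080258  1.79921782 -0.0349937   1.01243874  1.79041262] [-0.00287247  0.01526015  0.03823803 -0.00050947 -0.03419752  0.00136724]
cup [(0.75, array([0.4518, 0.1926, 0.0241]))]
cezve []
handle_tip [(0.69, array([ 0.5623, -0.0221,  0.0619]))]
cup [(0.7, array([0.1966, 0.3458, 0.021 ])), (0.56, array([0.5876, 0.1607, 0.0409]))]
cezve [(0.71, array([ 0.5721, -0.0259,  0.075 ]))]
handle_tip []
[0.42989637 0.19538782 0.25451005] [0.0071468  0.99921983 0.00351811 0.03868171] 9.5
```

View pics/w7.png

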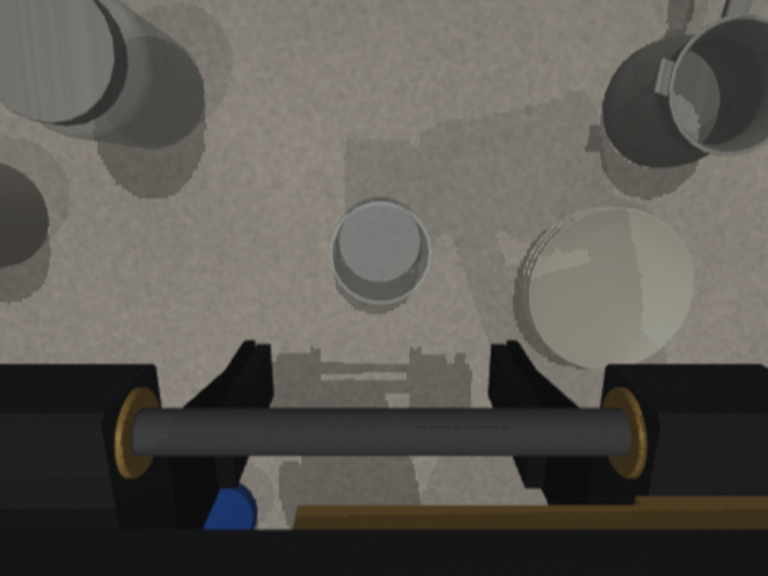

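View pics/s7.png

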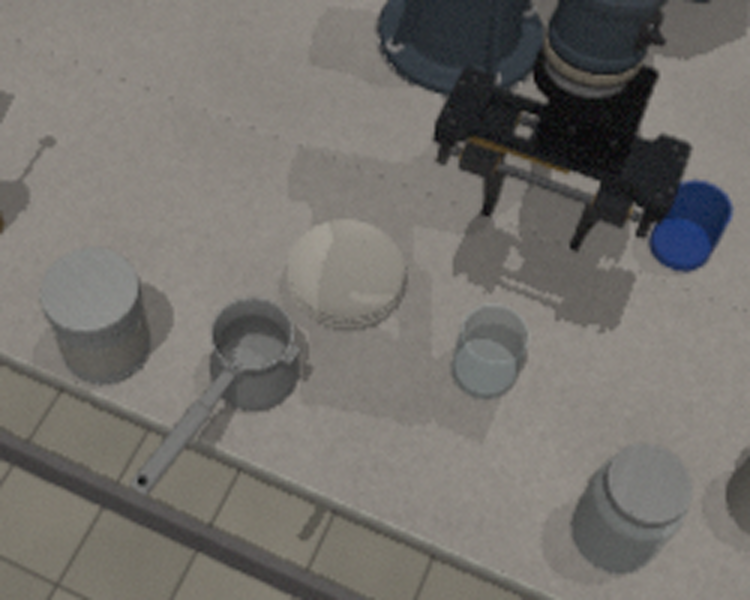

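Cup stands upright at wrist (380,250), clear of saucers, jar and pot; its old place is empty. Pot and handle unchanged.

Run:
```python
from h import *
f,g=np.load("pics/w7.npy",allow_pickle=True)
W=lambda u,v,z:onz(f,u/1.5,v/1.5,z).round(4)
S=lambda u,v,z:onz(g,150+u/3,100+v/3,z).round(4)
print("cup",W(380,242,.021),W(381,252,.098),"S",S(487,370,.02),S(492,333,.098))
print("saucer",W(611,287,.056),"pot rim",W(739,86,.104),S(253,332,.104),"base",S(258,373,.018), "tip",S(142,481,.103),"edge",S(0,352,.018),S(550,595,.018),S(250,467,.018))
```

```text
cup [0.4493 0.1956 0.021 ] [0.4517 0.1959 0.098 ] S [0.4516 0.2016 0.02  ] [0.4539 0.1956 0.098 ]
saucer [0.4211 0.0248 0.056 ] pot rim [ 0.5542 -0.0182  0.104 ] [ 0.5551 -0.0143  0.104 ] base [ 0.5547 -0.0119  0.018 ] tip [ 0.734  -0.0367  0.103 ] edge [ 0.6472 -0.2663  0.018 ] [0.6462 0.3353 0.018 ] [0.651  0.0268 0.018 ]
```

Emit:
drive_tool(moves=[[0.029, 0.029, 0, 0, 1], [0.029, 0.029, 0, 0, 1], [0.029, 0.029, 0, 0, 1], [0.029, 0.029, 0, 0, 1], [0.029, 0.029, 0, 0, 1], [0.029, 0.029, 0, 0, 1], [0.029, 0.029, 0, 0, 1], [0.029, 0.029, 0, 0, 1], [0.029, 0.029, 0, 0, 1], [0.02, 0.02, 0, 0, 1], [0, 0, 0, 0, 1], [0, 0, 0, 0, 1]])

```text
time_s: 10.5
tool_pos: [0.7152, -0.0938, 0.2538]
tool_rot: [0.005, 1.0, 0.005, 0.022]
ft_force: [-1.2, 0.2, -0.9]
gripper_width: 0.0001
```

Emit:
drive_tool(moves=[[0, 0, 0.03, 0, 1], [0, 0, 0.035, 0, 1], [0, 0, 0.035, 0, 1], [0, 0, 0.035, 0, 1], [0, 0, 0.025, 0, 1], [0, 0, 0, 0, 1], [0, 0, 0, 0, 1]])

```text
time_s: 11.08
tool_pos: [0.7173, -0.0898, 0.0842]
tool_rot: [0.003, 1.0, 0.007, 0.017]
ft_force: [0.5, -0.1, 0.3]
gripper_width: 0.0004
```

Run:
```python
from h import *
from rig import *
s=read_state();print(s["tool_pos"],s["tool_rot"],s["ft_force"])
f=cams.grab_frame("wrist"); save(f,"pics/w8.png",None,1.5)
g=cams.grab_frame("scene"); save(g,"pics/s8.png",(150,100,400,300),3)
```

```text
[ 0.7173398  -0.0897971   0.08417248] [0.00300661 0.99982044 0.00685615 0.01740813] [ 0.54599235 -0.12747756  0.25675016]
```

View pics/w8.png

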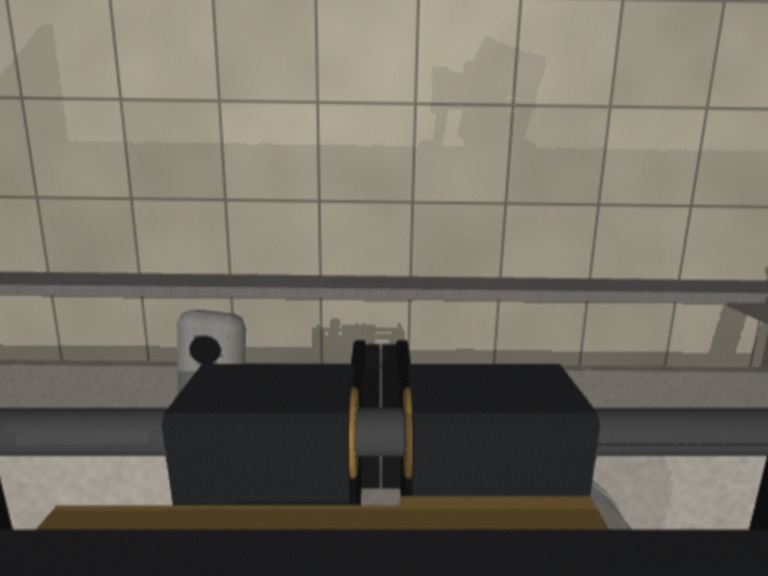

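View pics/s8.png

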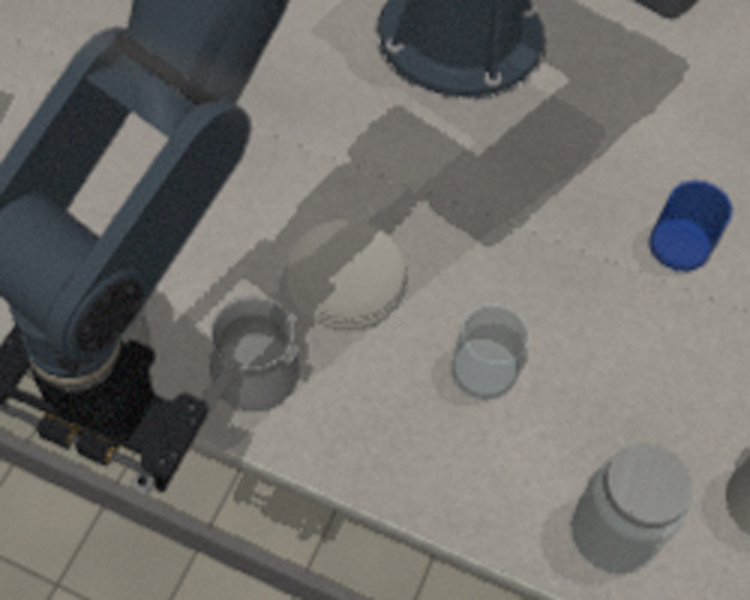

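Wrist shows the handle's end (211,345) about 50 mm left of the closed fingers (380,420), nothing between. Start pushing towards +y.

Emit:
drive_tool(moves=[[0, -0.01, 0.003, 0, 1], [0, -0.01, 0.002, 0, 1], [0, -0.008, 0, 0, 1], [0, -0.008, 0, 0, 1], [0, -0.008, 0, 0, 1], [0, -0.008, 0, 0, 1]])

```text
time_s: 11.68
tool_pos: [0.723, -0.0348, 0.0902]
tool_rot: [0.006, 1.0, 0.007, 0.027]
ft_force: [-0.0, -0.1, -0.1]
gripper_width: 0.0005
```

Run:
```python
from h import *
from rig import *
s=read_state();print(s["tool_pos"],s["tool_rot"],s["ft_force"])
f=cams.grab_frame("wrist"); save(f,"pics/w9.png",None,1.5)
```

```text
[ 0.7230434  -0.03477908  0.09017981] [0.0055438  0.99960151 0.0065785  0.02688531] [-0.03544489 -0.10327722 -0.05339361]
```

View pics/w9.png

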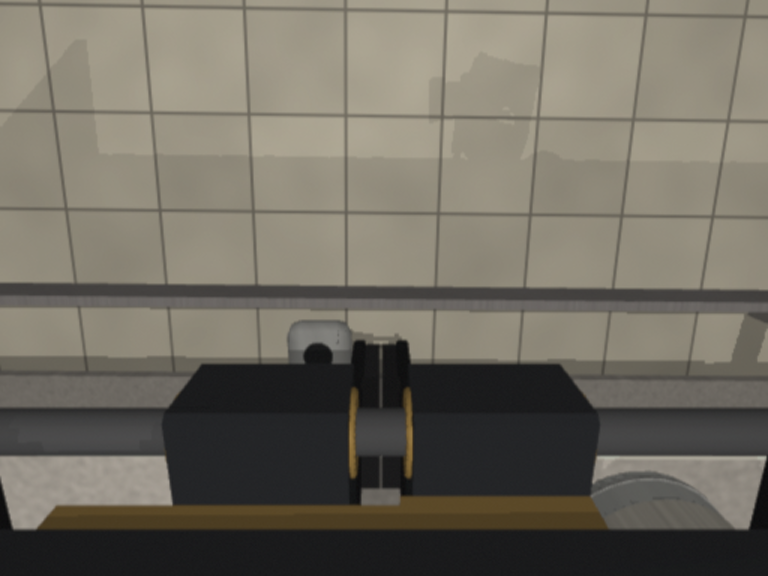

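Fingers touch the handle (tip at 318,340) and have turned it a little; the tool has crept up to z 0.090, so I lower it and read on.

Emit:
drive_tool(moves=[[-0.002, 0, 0.008, 0, 1], [-0.002, 0, 0.006, 0, 1], [0, 0, 0, 0, 1]])

```text
time_s: 11.98
tool_pos: [0.7201, -0.0313, 0.076]
tool_rot: [0.005, 1.0, 0.009, 0.028]
ft_force: [-0.2, -0.4, -0.1]
gripper_width: 0.0006
```

Emit:
drive_tool(moves=[[-0.001, -0.01, 0.001, 0, 1], [-0.001, -0.01, 0.001, 0, 1], [-0.0015, -0.01, 0.001, 0, 1], [-0.002, -0.01, 0.001, 0, 1], [-0.003, -0.01, 0.001, 0, 1], [-0.0035, -0.01, 0.001, 0, 1]])

```text
time_s: 12.48
tool_pos: [0.707, 0.0304, 0.0667]
tool_rot: [0.006, 1.0, 0.006, 0.028]
ft_force: [0.3, 0.1, 0.6]
gripper_width: 0.0005
```

Emit:
drive_tool(moves=[[-0.002, -0.01, -0.003, 0, 1], [-0.0025, -0.0095, -0.003, 0, 1], [-0.003, -0.0095, -0.001, 0, 1], [-0.004, -0.009, -0.001, 0, 1], [-0.005, -0.0085, 0, 0, 1], [-0.0055, -0.008, 0, 0, 1]])

```text
time_s: 12.98
tool_pos: [0.6809, 0.0929, 0.0737]
tool_rot: [0.005, 1.0, 0.007, 0.028]
ft_force: [-0.1, 0.4, 0.5]
gripper_width: 0.0005
```

Run:
```python
from h import *
from rig import *
s=read_state();print(s["tool_pos"],s["tool_rot"],s["ft_force"])
f=cams.grab_frame("wrist"); save(f,"pics/w10.png",None,1.5)
g=cams.grab_frame("scene"); save(g,"pics/s10.png",(150,100,400,300),3)
f=cams.grab_frame("top"); save(f,"pics/t10.png",(130,100,330,240),4)
s=read_state();print(s["tool_pos"],s["tool_rot"],s["ft_force"])
```

```text
[0.6808823  0.09290087 0.0736785 ] [0.00530165 0.99957609 0.0074599  0.02763846] [-0.0844119   0.40258689  0.45672952]
[0.68043352 0.09280339 0.07335007] [0.00529475 0.99959001 0.00801486 0.02697285] [ 0.91582365  0.57064599 -0.24970891]
```

View pics/w10.png

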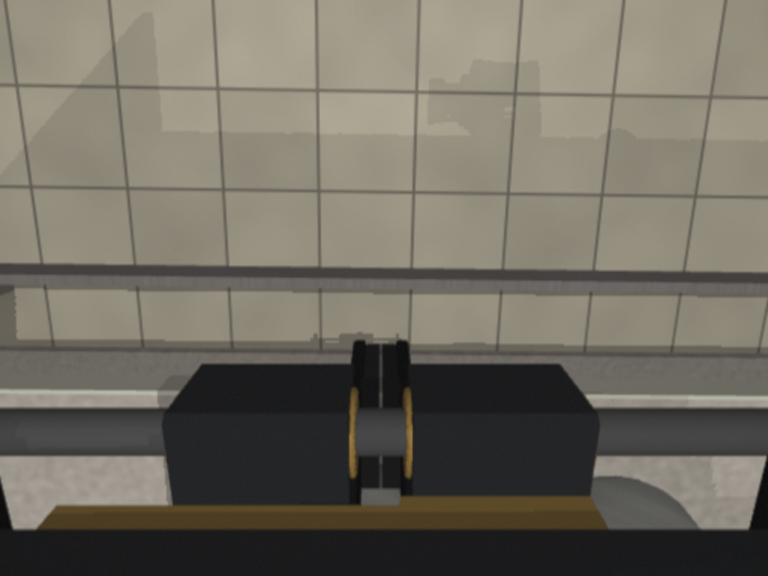

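View pics/s10.png

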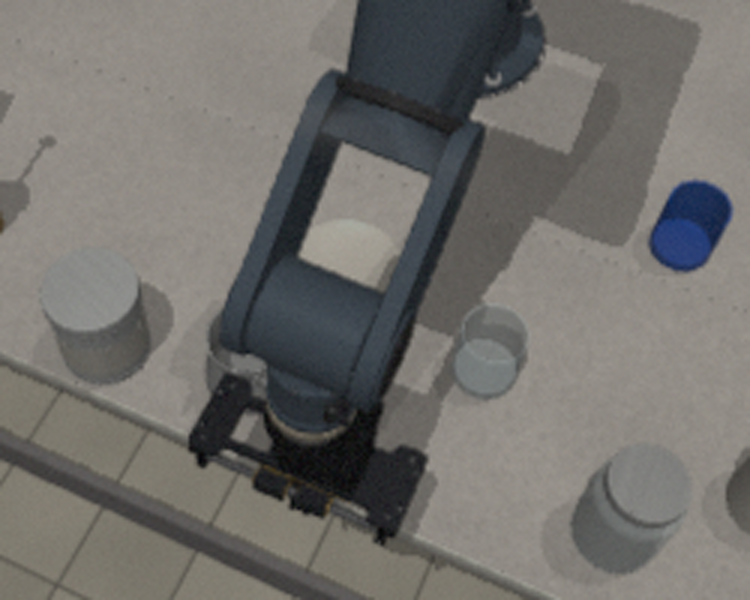

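View pics/t10.png

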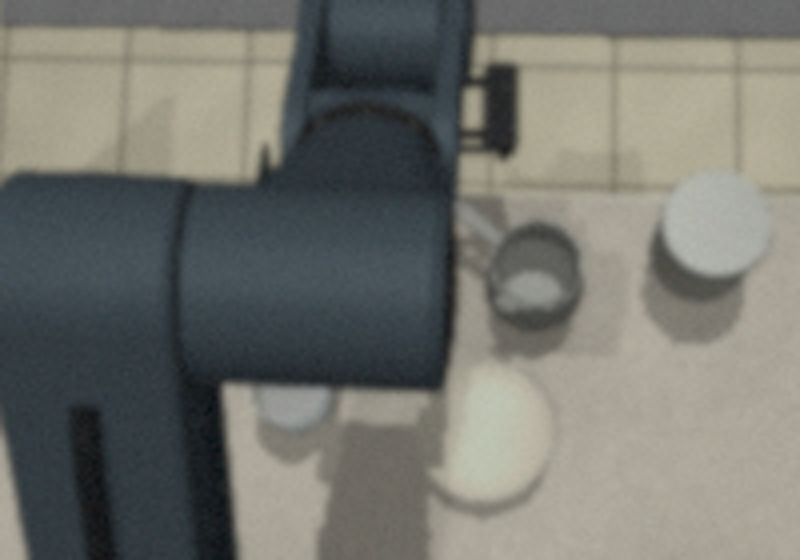

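The handle now lies at about 45° (top crop, (460,205) to the pot (535,270)); pot still on its spot, cup untouched. Continue the arc.

Emit:
drive_tool(moves=[[-0.0065, -0.0075, -0.001, 0, 1], [-0.007, -0.007, -0.001, 0, 1], [-0.0075, -0.0065, 0, 0, 1], [-0.008, -0.006, 0, 0, 1], [-0.008, -0.0055, 0, 0, 1], [-0.0085, -0.005, 0, 0, 1]])

```text
time_s: 13.63
tool_pos: [0.6331, 0.1298, 0.0727]
tool_rot: [0.006, 1.0, 0.006, 0.029]
ft_force: [0.9, -0.3, -0.4]
gripper_width: 0.0
```

Emit:
drive_tool(moves=[[-0.009, -0.0045, 0, 0, 1], [-0.009, -0.004, 0, 0, 1], [-0.008, -0.003, 0, 0, 1], [-0.006, -0.002, 0, 0, 1], [0, 0, 0, 0, 1]])

```text
time_s: 14.05
tool_pos: [0.5934, 0.1459, 0.0701]
tool_rot: [0.006, 1.0, 0.007, 0.027]
ft_force: [-0.1, 0.1, -0.8]
gripper_width: 0.0003
```

Run:
```python
from h import *
from rig import *
s=read_state();print(s["tool_pos"],s["tool_rot"],s["ft_force"])
f=cams.grab_frame("wrist"); save(f,"pics/w11.png",None,1.5)
g=cams.grab_frame("scene"); save(g,"pics/s11.png",(150,100,400,300),3)
f=cams.grab_frame("top"); save(f,"pics/t11.png",(130,100,330,240),4)
np.save("pics/w11.npy",np.array([f,g],dtype=object),allow_pickle=True)
```

```text
[0.59337155 0.14586679 0.0701402 ] [0.00570342 0.99960136 0.00682746 0.02679501] [-0.10458645  0.08025202 -0.83854036]
```

View pics/s11.png

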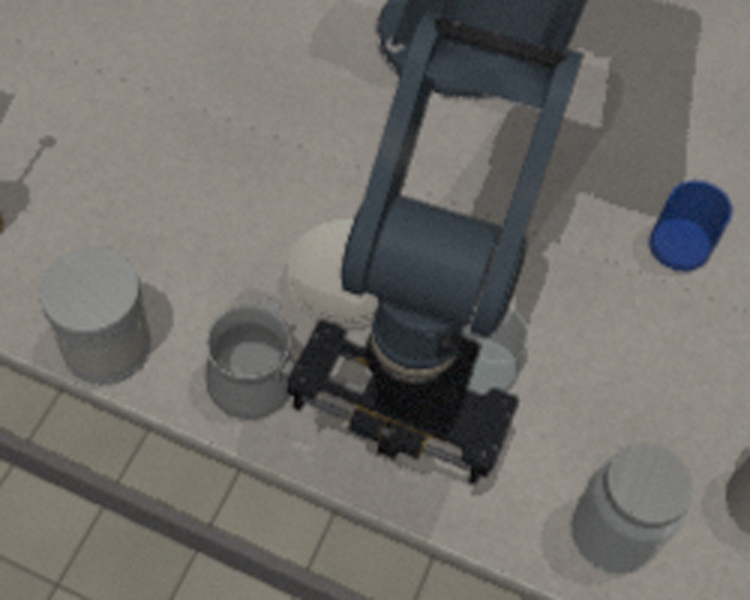

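View pics/t11.png

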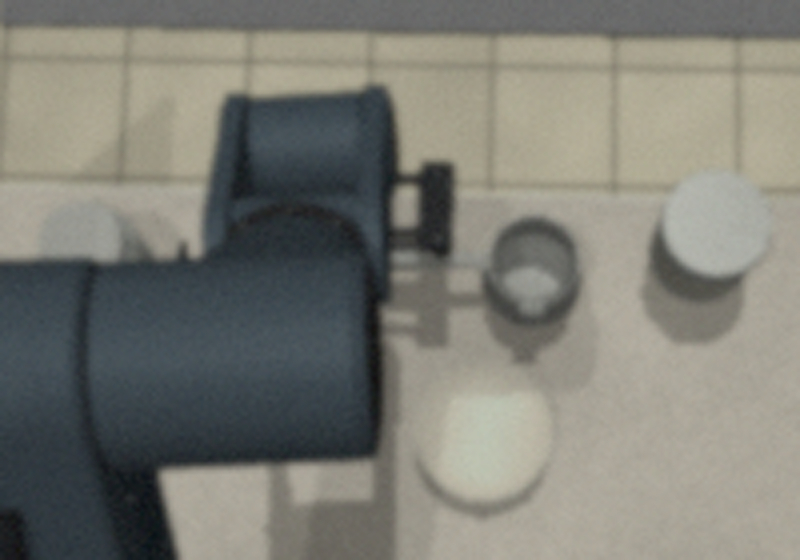

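View pics/w11.png

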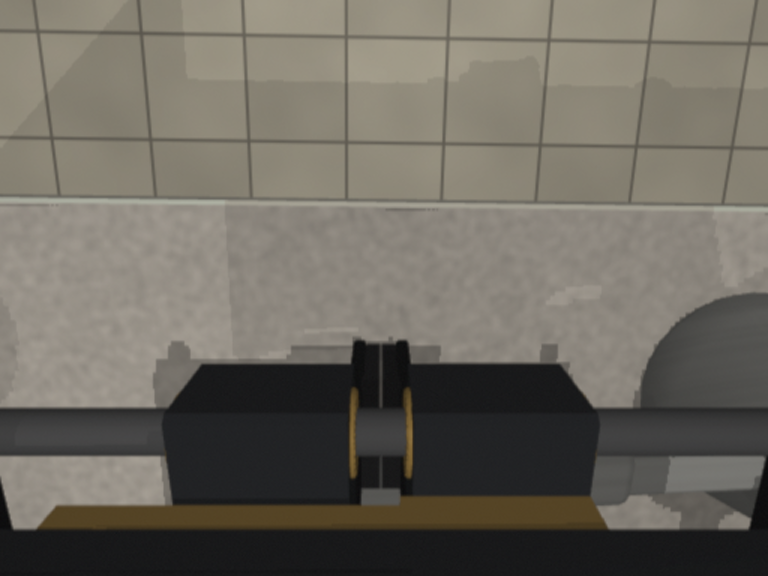

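Run:
```python
from h import *
f,g=np.load("pics/w11.npy",allow_pickle=True)
T=lambda u,v,z:onz(f,130+u/4,100+v/4,z).round(4)
S=lambda u,v,z:onz(g,150+u/3,100+v/3,z).round(4)
print(T(533,266,.104),T(533,275,.104),T(475,260,.085),T(410,260,.09),S(251,342,.104))
```

```text
[ 0.5568 -0.0161  0.104 ] [ 0.5488 -0.0163  0.104 ] [0.5655 0.0346 0.085 ] [0.5632 0.0917 0.09  ] [ 0.5658 -0.0112  0.104 ]
```

Emit:
drive_tool(moves=[[-0.004, 0, 0, 0, 1], [-0.003, 0, 0, 0, 1], [0, 0, 0, 0, 1], [0.006, 0, 0, 0, 1], [0.015, 0, 0, 0, 1], [0.015, 0, 0, 0, 1], [0, 0, -0.02, 0, 1], [0, 0, -0.04, 0, 1], [0, 0, -0.04, 0, 1], [0, 0, -0.04, 0, 1], [0, 0, -0.03, 0, 1], [0, 0, 0, 0, 1]])

```text
time_s: 15.2
tool_pos: [0.6214, 0.1448, 0.2457]
tool_rot: [0.006, 1.0, 0.004, 0.026]
ft_force: [0.4, 0.1, 0.9]
gripper_width: 0.0008
```

Emit:
drive_tool(moves=[[-0.03, 0.01, -0.02, 0, 1], [-0.035, 0.01, -0.01, 0, 1], [-0.035, 0.01, 0, 0, 1], [-0.035, 0.01, 0, 0, 1], [-0.035, 0.01, 0, 0, 1], [0, 0, 0, 0, 1], [0, 0, 0, 0, 1], [0, 0, 0, 0, 1]])

```text
time_s: 15.87
tool_pos: [0.4457, 0.0911, 0.2633]
tool_rot: [0.006, 1.0, 0.004, 0.026]
ft_force: [0.4, -0.5, -0.9]
gripper_width: 0.0003
```

Run:
```python
from h import *
from rig import *
s=read_state();print(s["tool_pos"],s["tool_rot"],s["ft_force"])
w=cams.grab_frame("wrist"); save(w,"pics/w12.png",None,1.5)
g=cams.grab_frame("scene"); save(g,"pics/s12.png",(150,100,400,300),3)
np.save("pics/w12.npy",np.array([w,g],dtype=object),allow_pickle=True)
```

```text
[0.44571492 0.09114378 0.26331901] [0.00603886 0.99964543 0.0036326  0.02567767] [ 0.43681997 -0.51536849 -0.91837691]
```

View pics/w12.png

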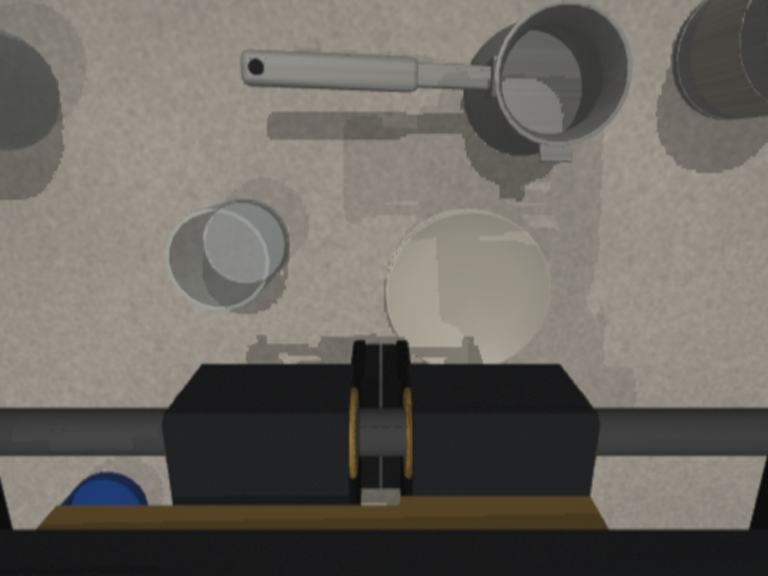

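View pics/s12.png

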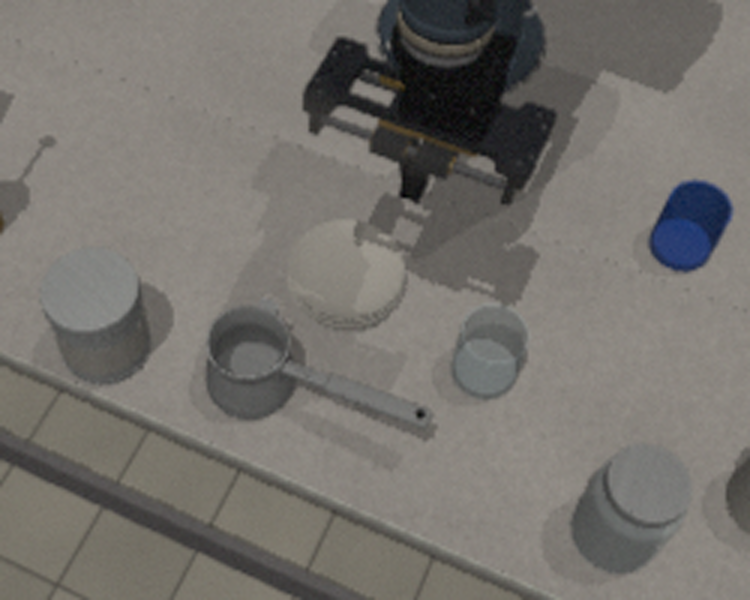

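Run:
```python
from h import *
w,g=np.load("pics/w12.npy",allow_pickle=True)
W=lambda u,v,z:onz(w,u/1.5,v/1.5,z).round(4)
S=lambda u,v,z:onz(g,150+u/3,100+v/3,z).round(4)
print("pot",W(564,72,.104),S(251,344,.104),"tip",W(244,67,.103),S(430,416,.103))
print("cup",W(245,242,.021),W(218,258,.098),S(487,368,.02),"saucer",W(469,287,.056))
```

```text
pot [ 0.5656 -0.0166  0.104 ] [ 0.5678 -0.0102  0.104 ] tip [0.5666 0.1711 0.103 ] [0.5646 0.1739 0.103 ]
cup [0.4504 0.1964 0.021 ] [0.4521 0.1953 0.098 ] [0.4494 0.2008 0.02  ] saucer [0.4232 0.024  0.056 ]
```

Run:
```python
from rig import *
print(robot.job_done()); print(read_state()["time_s"])
```

```text
the job is handed in; nothing more can be done
None
the job is handed in; nothing more can be done
```

The cup is out of the way, the cezve's handle now lies along the shelf, and I handed the job in at about 16 s. Handing in returned no verdict.

**What I did:** I gripped the glass cup, set it down upright on the same board at about (0.451, 0.197), and let go. With closed fingers I then pushed the handle round through about 97° into the cup's old place. The measured push forces stayed around 1 N or less. The arm then moved away and was touching nothing at hand-in.

**Last checks (wrist and scene pictures):**
- **Handle:** it is parallel to the front edge to within about 1°. Its tip is at (0.566, 0.172), about 80 mm behind the edge.
- **Clearance:** the nearest thing to the handle is the cup, about 70 mm away.
- **Other things:** I touched none of them. The saucers, canister and jar look unmoved. The mill, filters and mug were outside the last close-up pictures.

**Less than perfect:**
- **Pot shift:** the pot slid about 11 mm towards the front while turning. It stayed standing, was not lifted, and its front is about 33 mm behind the edge. I did not push it back.
- **Cup set-down:** the cup was pressed on the board with about 44 N at the wrist for a moment while I lowered it. I backed off and released it, and it stands upright.
- **Measurement:** the cameras differed by up to about 6 mm on the pot's position.

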